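Unlatch the medicine case and take out the tall jar

TASK

The tall dark-capped jar is needed for dispensing. Swing the steel latch lever on the front of the aluminium medicine case right down, raise the lid all the way back until it stands open by itself, then take the tall jar out and set it down gently, upright, well inside the rim of the brass tray on the left. Leave the small white-capped jar standing in the case, the case open, and everything else where it is.

Things in the scene. Friction and masses are not known exactly. Their poses are not given: they have to be found in the camera images.
- med_case: Aluminium clam-shell case, fixed, 140 (x) x 190 (y) x 80 mm high when shut. Origin: centre of its underside; x runs from its front (latch side, towards the robot) to its hinge side. Base 44 mm high, walls 5 mm, inner floor 5 mm up. A wall along x at y = 0, up to the rim, makes two compartments 130 x 87 mm, one jar in each (either way round), axes at y = about +-46 mm.
- case_latch (a joint): Latch lever angle, rad: 0 = upright and latched, 1.6 = swung fully down towards the robot, lying level in front of the case. Stiff: stays where it is left. Its claw reaches over the lid's lift tab, so the lid cannot rise until the lever has swung out about 0.5 rad.
- latch_pivot (a point): Pivot axis of the latch lever (parallel to the case's y), 108 mm in front of the case's origin and 16 mm above the table, on two bracket cheeks 34 mm apart.
- latch_tip (a point): Middle of the rolled lip (8 mm thick, 30 mm wide) at the lever's top end, 91 mm from the pivot. The lever is a steel strip 28 mm wide, 5 mm thick; latched it stands upright before the case, its last 45 mm leaning outwards, the lip 107 mm above the table: 27 mm above the shut lid and 47 mm in front of the lid's front face, so it can be hooked from behind.
- case_lid (a joint): Lid angle, rad: 0 = shut, 1.75 = fully open at its stop, leaning back. Lid 140 x 190 x 36 mm, 0.35 kg; it falls shut if released below about 1.2 rad and falls back to the stop beyond about 1.4 rad.
- case_hinge (a point): Middle of the lid's hinge line (parallel to the case's y), at the far rim of the case: 70 mm behind the case's origin, 44 mm above the table.
- lid_tab (a point): Grip point of the lid's lift tab: a steel tongue 36 mm wide (case y), 7 mm thick, sticking 30 mm out of the lower edge of the lid's front face at mid width. The point is 18 mm out from the face, 158 mm from the hinge line, 49 mm above the table when shut. Its sides can be pinched from above; it turns with the lid. The swung-down lever lies below it and is narrower.
- tall_jar: Tall round screw-cap jar with black cap, 63 mm diameter, 66 mm high, about 0.12 kg, standing in the case; its cap is the top 20 mm. Origin: centre of its underside, z up. It stands 27 mm above the rim of the case's base.
- small_jar: Small round jar with white cap, 48 mm diameter, 40 mm high, in the other compartment of the case. Origin: centre of its underside. To be left there.
- tray: Loose flat brass tray, 150 (x) x 112 (y) x 9 mm, on the table to the left of the press. Origin: centre of its underside; its flat floor measures 134 x 96 mm and lies 2 mm above the table; the rim is 9 mm high.
- pill_press: Green hand press, fixed, about 170 (x) x 125 (y) mm and 300 mm high, between the case and the tray; its ball-ended lever reaches 100 mm towards the robot from the origin. Pass above it, with what is carried more than 320 mm above the table. Origin: centre of its underside.
- spare_jar: Bystander: jar with black cap, 59 mm diameter, 46 mm high, on the table between the press and the tray. Origin: centre of its underside.
- tape_roll: Bystander: roll of tape, 96 mm diameter, 48 mm high. Origin: centre of its underside.
- lot_stamp: Bystander: hand stamp with a dark turned handle, 20x32x54 mm. Origin: centre of its underside.
- card_stack: Bystander: stack of white cards, 77x65x17 mm. Origin: centre of its underside.
- vial: Bystander: small vial, 22 mm diameter, 29 mm high. Origin: centre of its underside.
- paddle: Bystander: wooden press paddle with a turned knob, 70x120x41 mm. Origin: centre of its underside.

How it is judged:
On the way, in this order (a step that is already met when the one before it is completed fails the run):
1. the latch lever is swung well down (past 1.2 rad) with the lid still shut (value of joint case_latch above 1.2 rad and value of joint case_lid below 0.15 rad), for 0.2 s.
2. the lid is fully open (past 1.6 rad), with the jar still in the case (value of joint case_lid above 1.6 rad and height (world z) of tall_jar below 0.03 m and horizontal distance between tall_jar and med_case below 0.1 m), for 0.2 s.
3. the tall jar is lifted clear of the case (height (world z) of tall_jar above 0.08 m), for 0.1 s.
At the end, for the whole second after the job is handed in: The tall jar stands upright (within 0.08 rad) and at rest on the floor of the brass tray, its axis within 42 mm of the tray's centre along the tray's x and 23 mm along its y; the lid is open past 1.6 rad, the latch lever down past 1.2 rad, and the small jar stands upright on the floor of the case (x of tall_jar in the frame of tray between -0.042 and 0.042 m and y of tall_jar in the frame of tray between -0.023 and 0.023 m and z of tall_jar in the frame of tray between -0.002 and 0.008 m and angle between tall_jar's own z axis and vertical below 0.08 rad and linear speed of tall_jar below 0.02 m/s and value of joint case_lid above 1.6 rad and value of joint case_latch above 1.2 rad and horizontal distance between small_jar and med_case below 0.085 m and height (world z) of small_jar below 0.012 m and angle between small_jar's own z axis and vertical below 0.1 rad); the robot touches nothing.
It fails at once if the tall jar is dropped or flung (faster than 0.7 m/s out of the fingers) (linear speed of tall_jar above 0.7 m/s and contact force between the fingers and tall_jar below 0.05 N).
It fails at once if the tall jar is tipped by more than 0.6 rad (angle between tall_jar's own z axis and vertical above 0.6 rad).
It fails at once if the small jar is taken out or knocked over (height (world z) of small_jar above 0.03 m or angle between small_jar's own z axis and vertical above 0.5 rad).
It fails at once if the press is struck (more than 20 N) (contact force between the arm and pill_press above 20 N).
It fails at once if a bystander is moved more than 25 mm or knocked over, or the tray shoved more than 40 mm (distance of tray from where it was at the start of the episode above 0.04 m or distance of any of spare_jar, tape_roll, lot_stamp, card_stack, vial, paddle from where it was at the start of the episode above 0.025 m or angle between any of spare_jar, tape_roll, lot_stamp, card_stack, vial, paddle's own z axis and vertical above 0.5 rad).
It also fails if it takes over 67 s, if anything falls off the work surface, if the arm or the gripper's body presses on something with over 40 N, if the wrist force passes 120 N, or if a joint passes its speed limit or range.

ROBOT

A 6-joint arm with a two-finger parallel gripper is mounted at the origin on a cart in front of the work surface, level with it; the furniture and walls round the work are solid. World frame = base frame: x ahead of the robot, y to its left, z up, the work surface at z = 0. Lengths are in m, angles in rad, forces in N, time in s.
With the tool pointing down it reaches from about 0.375 to 0.925 m from the base axis. Payload 5.7 kg.
Tool frame: the origin (TCP) lies midway between the tips of the shut fingers; the grasp point (between the pads) lies 19 mm behind it; z points along the fingers, y is the line along which they close (so a half turn about z gives the same grasp; the last joint's range is limited). The gripper opens to 88 mm and grips with 3 to 60 N. Pads are 20 mm wide; open, the fingers measure 115 mm over their backs; the gripper's body (75 mm by 178 mm) begins 61 mm behind the grasp point.
Start: joints at [-0.115, 0.359, 1.51, -0, 1.272, -0.115], TCP at [0.6, -0, 0.223] pointing down, gripper open.
Joint ranges: [-2.97, 2.97], [-1.01, 2.36], [0.21, 2.38], [-0.96, 4.11], [0.2, 2.71], [-2.98, 2.98]. Speed limits (rad/s): [2.39, 2.39, 3.14, 3.14, 3.14, 3.14].

INTERFACE

Orientations are given as a unit quaternion [x, y, z, w].
In Python, from bench import move_ptp, servo_line, goto_joints, move_gripper, sleep, inverse_kinematics, capture, PlanningError, close_job, spot_in, silhouettes, current_clock, current_joint_pos, current_qvel, current_joint_torque, current_position, current_orientation, current_force, current_torque, current_finger_gap, current_grip_force gives the robot as it stands. Calls block until the motion is done:
- move_ptp(position, orientation): joint-space move of the TCP to a pose.
- servo_line(position, orientation=None, rate=0.15, contact_N=None): straight line of the TCP; orientation=None keeps the orientation; rate is the mean speed in m/s. With contact_N (N) it stops when the force on the tool has changed by that much, and returns True; else False.
- goto_joints(angles): joint-space move.
- move_gripper(opening): finger opening in m; the grip force is fixed at half the most; returns when the fingers have stopped.
- sleep(seconds).
- inverse_kinematics(position, orientation): joint angles nearest the present ones, or None.
- capture(name): name is "scene" or "side" or "wrist"; returns a dict with "image" (420x560x3 uint8, blue, green, red), "range_z" (420x560 float32, m along the optical axis (not along the pixel's ray), 0 where there is no reading), "intrinsics" (3x3 intrinsics, pixels), "R" (3x3) and "t" (3): a world point X has camera coordinates R X + t. Camera axes: x right, y down, z forward; pixel columns grow to the right and rows downward; lengths in m; the calibration is good to about 2 mm. A picture is of the moment at which its call begins.
A pose or a line that the arm cannot do raises PlanningError and nothing moves.
- close_job(): hands the job in; it is judged then, once.
Trained networks look in the newest picture that a camera, given by its name, has taken for a name from the list of things; names that differ only in an ending like _2 or _b are one class to them, and where a whole thing is asked for, a point or a joint stands for the part that bears it (a point fixed in the world has none). Each returns a list of dicts, best first, with "conf" (0 to 1); they miss things now and then, are a little off and sometimes report something else, mostly with a low value. They report only what shows in the picture. A call takes as long as a camera call.
- spot_in(camera, query): "xy" ([column, row] in pixels, amid what is visible of it).
- silhouettes(camera, query): "region" (420x560 bool, what is visible of it) and "xy" ([column, row] in pixels, amid what is visible of it).
Readings, each from a call of its own:
- current_clock(): time.
- current_joint_pos(): joint angles.
- current_qvel(): joint speeds.
- current_joint_torque(): joint torques, N m.
- current_position(): TCP position.
- current_orientation(): TCP orientation.
- current_force(): force on the tool from outside, world axes, zero at the start.
- current_torque(): the same for the moment, N m.
- current_finger_gap(): finger opening in m.
- current_grip_force(): force on a finger pad.
Only numpy, scipy, OpenCV 4.12 (cv2) and the standard library are available. Lean on these libraries where they do the work, as an engineer would, in place of code of your own. Each camera call takes 0.05 s, during which the arm holds its last target. There are 200 camera calls.

## Working session

There is one attempt and no reset: what is moved stays moved. The work goes in short steps, each a Python script; the robot and the scene stay as the last script left them, time stands still between calls to the robot, and variables do not carry over. Pictures are saved under pics/ and viewed, at most 10 in all, crops included, and the job is handed in when it is done.

```bash
ls; mkdir -p pics; cat > h.py <<'E'
import numpy as np, cv2
from bench import *
def cloud(c):
    z=c["range_z"]; K=c["intrinsics"]; v,u=np.mgrid[:z.shape[0],:z.shape[1]]
    P=np.stack([(u-K[0,2])/K[0,0]*z,(v-K[1,2])/K[1,1]*z,z],-1)
    W=(P-c["t"])@c["R"]; W[z<=0]=np.nan
    return W
E
python3 - <<'E'
from h import *
for cam in("scene","side"):
    c=capture(cam); cv2.imwrite(f"pics/{cam}0.png",c["image"]); W=cloud(c)
    np.save(f"{cam}0.npy",W)
    print(cam,"campos",(-c["R"].T@c["t"]).round(3))
    for n in["med_case","case_latch","case_lid","lid_tab","latch_tip","tall_jar","tray","pill_press","spare_jar","tape_roll","lot_stamp","card_stack","vial","paddle"]:
        for s in silhouettes(cam,n)[:1]:
            p=W[s["region"]]; p=p[~np.isnan(p[:,0])]
            print(n,round(s["conf"],2),np.round(s["xy"]),len(p), np.percentile(p,[2,50,98],axis=0).round(3).tolist() if len(p) else "")
E
```

```text
pics
scene campos [-0.504  0.916  0.963]
med_case 0.67 [349. 186.] 954 [[0.145, -0.214, 0.005], [0.514, -0.108, 0.072], [0.602, 0.226, 0.38]]
case_latch 0.54 [346. 186.] 909 [[0.468, -0.214, 0.005], [0.517, -0.109, 0.069], [0.601, -0.082, 0.088]]
case_lid 0.81 [346. 179.] 597 [[0.429, -0.219, 0.05], [0.524, -0.127, 0.082], [0.602, -0.008, 0.174]]
lid_tab 0.65 [347. 182.] 640 [[0.422, -0.239, 0.049], [0.525, -0.128, 0.083], [0.628, 0.005, 0.223]]
tray 0.79 [246. 274.] 1357 [[0.348, 0.299, 0.001], [0.404, 0.371, 0.006], [0.455, 0.442, 0.014]]
pill_press 0.23 [348. 184.] 954 [[0.147, -0.211, 0.004], [0.514, -0.108, 0.071], [0.601, 0.225, 0.374]]
spare_jar 0.68 [301. 240.] 375 [[0.386, 0.14, 0.005], [0.405, 0.178, 0.043], [0.441, 0.198, 0.051]]
tape_roll 0.94 [255. 206.] 592 [[0.613, 0.133, 0.004], [0.651, 0.173, 0.034], [0.705, 0.22, 0.053]]
card_stack 0.57 [292. 196.] 327 [[0.59, -0.008, 0.001], [0.63, 0.034, 0.018], [0.691, 0.063, 0.023]]
paddle 0.74 [175. 303.] 978 [[0.379, 0.535, 0.003], [0.408, 0.596, 0.013], [0.459, 0.65, 0.043]]
side campos [0.555 1.308 0.564]
med_case 0.75 [265.
[... 577 characters left out ...]
 0.011]]
pill_press 0.22 [246. 218.] 266 [[0.59, -0.006, 0.002], [0.62, 0.035, 0.017], [0.666, 0.057, 0.02]]
spare_jar 0.88 [316. 234.] 371 [[0.39, 0.151, 0.006], [0.415, 0.19, 0.035], [0.439, 0.199, 0.048]]
tape_roll 0.76 [226. 238.] 753 [[0.614, 0.13, 0.006], [0.664, 0.193, 0.036], [0.702, 0.22, 0.049]]
lot_stamp 0.34 [262. 181.] 838 [[0.467, -0.271, 0.05], [0.569, -0.132, 0.081], [0.626, -0.081, 0.085]]
card_stack 0.8 [246. 215.] 284 [[0.59, -0.049, 0.0], [0.623, 0.033, 0.017], [0.668, 0.136, 0.046]]
vial 0.51 [276. 233.] 56 [[0.515, 0.159, 0.011], [0.524, 0.17, 0.023], [0.532, 0.176, 0.031]]
paddle 0.91 [343. 337.] 1571 [[0.379, 0.534, 0.004], [0.416, 0.602, 0.012], [0.447, 0.65, 0.041]]
```

```bash
python3 - <<'E'
import cv2,numpy as np
a=cv2.imread("pics/scene0.png");b=cv2.imread("pics/side0.png")
cv2.imwrite("pics/ab.png",np.hstack([a[90:350,130:430],b[90:350,150:450]]) if 0 else cv2.resize(np.hstack([a[90:350,130:430],b[90:350,150:450]]),(800,347)))
E
```

```text
(no output)
```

View pics/ab.png

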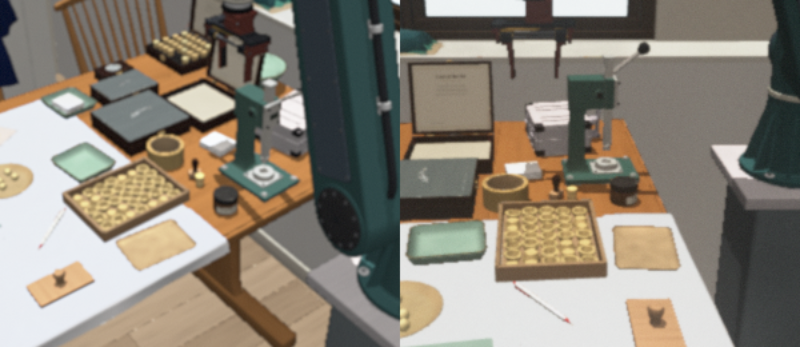

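View pics/scene0.png

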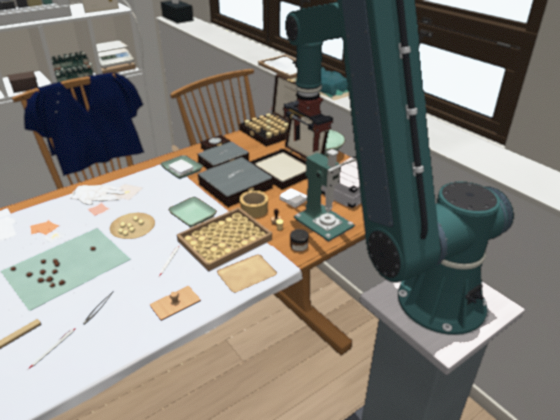

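The scene view shows the case behind the press at about (350,186), the press at about (322,200), the tray at (246,274) and the spare jar at (300,240). The case is partly hidden in both views, so I'll raise the arm and look with the wrist camera.

```bash
python3 - <<'E'
from h import *
for cam in("scene","side"):
    W=np.load(cam+"0.npy").reshape(-1,3)
    m=(W[:,0]>.3)&(W[:,0]<.66)&(W[:,1]>-.07)&(W[:,1]<.14)&(W[:,2]<.33)
    for lo,hi in((.005,.04),(.05,.12),(.12,.2),(.2,.26),(.26,.33)):
        p=W[m&(W[:,2]>lo)&(W[:,2]<hi)]
        if len(p):print(cam,lo,len(p),np.percentile(p,[2,50,98],axis=0)[:,:2].round(3).tolist())
q=current_orientation();print(q)
servo_line([.6,0,.45],rate=.25)
move_ptp([.47,-.17,.45],q)
print(current_position(),current_force(),current_clock())
c=capture("wrist");W=cloud(c);np.save("w1.npy",W);cv2.imwrite("pics/w1.png",c["image"])
print("cam",(-c["R"].T@c["t"]).round(3))
for n in["med_case","case_lid","case_latch","lid_tab","latch_tip","pill_press"]:
    for s in silhouettes("wrist",n)[:1]:
        p=W[s["region"]]; p=p[~np.isnan(p[:,0])]
        print(n,round(s["conf"],2),np.round(s["xy"]),len(p), np.percentile(p,[2,50,98],axis=0).round(3).tolist() if len(p) else "")
E
```

```text
scene 0.005 1577 [[0.372, -0.047], [0.457, 0.047], [0.653, 0.107]]
scene 0.05 377 [[0.432, 0.02], [0.493, 0.042], [0.53, 0.059]]
scene 0.12 503 [[0.421, 0.011], [0.46, 0.051], [0.525, 0.063]]
scene 0.2 805 [[0.413, -0.012], [0.469, 0.039], [0.65, 0.063]]
scene 0.26 490 [[0.431, -0.024], [0.545, 0.017], [0.656, 0.042]]
side 0.005 1217 [[0.376, -0.021], [0.484, 0.053], [0.656, 0.135]]
side 0.05 405 [[0.431, 0.021], [0.5, 0.049], [0.526, 0.056]]
side 0.12 671 [[0.424, 0.031], [0.489, 0.054], [0.526, 0.064]]
side 0.2 757 [[0.4, -0.014], [0.472, 0.052], [0.648, 0.063]]
side 0.26 672 [[0.352, -0.025], [0.551, 0.013], [0.657, 0.041]]
[ 7.07127919e-01  7.07085640e-01 -2.47843259e-05 -5.67581547e-05]
[ 0.47043421 -0.16950719  0.4495495 ] [0.08785167 0.19150482 0.24983129] 3.425
cam [ 0.47  -0.103  0.612]
med_case 0.9 [328. 179.] 10576 [[0.446, -0.279, 0.054], [0.546, -0.189, 0.082], [0.622, -0.096, 0.085]]
case_lid 0.86 [331. 179.] 10075 [[0.476, -0.281, 0.069], [0.551, -0.184, 0.082], [0.623, -0.096, 0.084]]
case_latch 0.82 [267. 191.] 422 [[0.434, -0.222, 0.045], [0.448, -0.207, 0.063], [0.47, -0.194, 0.112]]
lid_tab 0.77 [331. 179.] 10073 [[0.476, -0.28, 0.078], [0.55, -0.184, 0.082], [0.623, -0.096, 0.084]]
latch_tip 0.59 [268. 192.] 449 [[0.432, -0.22, 0.019], [0.448, -0.206, 0.063], [0.47, -0.194, 0.112]]
```

View pics/w1.png

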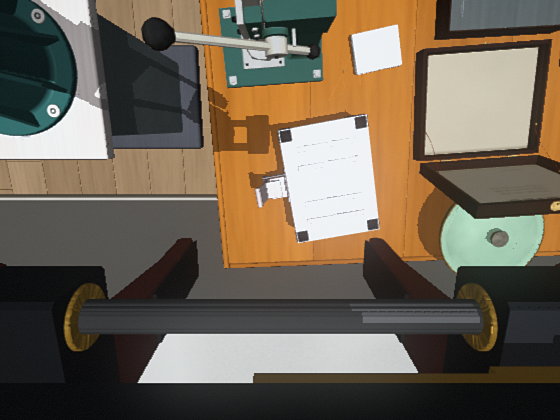

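The wrist view shows the shut lid centred at about (330,179), yawed slightly. The latch lip is at (265,192), the press at (275,45) with its lever ball at (158,33), and the table edge is at about row 265. Next I'll fit the lid rectangle, check the wall clearance and fit the tray.

```bash
python3 - <<'E'
from h import *
W=np.load("w1.npy").reshape(-1,3)
m=(abs(W[:,2]-.081)<.006)&(W[:,0]>.44)&(W[:,0]<.68)&(W[:,1]>-.31)&(W[:,1]<-.05)
p=W[m];print(len(p),np.median(p[:,2]))
r=cv2.minAreaRect((p[:,:2]*1000).astype(np.float32));print("lid",r);print(cv2.boxPoints(r).round())
m=(W[:,2]>.09)&(W[:,2]<.13)&(W[:,0]>.40)&(W[:,0]<.5)&(W[:,1]>-.27)&(W[:,1]<-.13)
print("lip",m.sum(),W[m].min(0),np.median(W[m],0),W[m].max(0))
m=(W[:,2]>.045)&(W[:,2]<.06)&(W[:,0]>.42)&(W[:,0]<.5)&(W[:,1]>-.27)&(W[:,1]<-.13)
print("tab",m.sum(),W[m].min(0).round(3),np.median(W[m],0).round(3),W[m].max(0).round(3))
S=[np.load(f"{c}0.npy").reshape(-1,3) for c in("scene","side")]
for A in S+[W]:
    m=(A[:,0]>.35)&(A[:,0]<.75)&(A[:,1]<-.29)&(A[:,1]>-.8)&(A[:,2]>.05)&(A[:,2]<.5)
    q=A[m]; print("wall",m.sum(),np.percentile(q,[2,50,95,99],axis=0).round(3).tolist() if m.any() else "")
W2=S[1]
for A in S:
    m=(A[:,2]>.006)&(A[:,2]<.016)&(A[:,0]>.3)&(A[:,0]<.5)&(A[:,1]>.27)&(A[:,1]<.47)
    print("tray",cv2.minAreaRect((A[m][:,:2]*1000).astype(np.float32)),m.sum())
E
```

```text
9973 0.08172295860765305
lid ((532.6513671875, -193.00173950195312), (183.2479248046875, 193.02610778808594), 10.208605766296387)
[[ 425. -114.]
 [ 460. -304.]
 [ 640. -272.]
 [ 606.  -82.]]
lip 132 [ 0.43067163 -0.22394894  0.09017312] [ 0.43713137 -0.20870309  0.11036345] [ 0.44368697 -0.19516463  0.11406425]
tab 171 [ 0.442 -0.223  0.046] [ 0.473 -0.199  0.053] [ 0.482 -0.178  0.06 ]
wall 7635 [[0.354, -0.621, 0.167], [0.471, -0.601, 0.329], [0.645, -0.438, 0.486], [0.674, -0.379, 0.497]]
wall 8699 [[0.356, -0.624, 0.062], [0.524, -0.593, 0.263], [0.73, -0.377, 0.479], [0.746, -0.37, 0.495]]
wall 11071 [[0.355, -0.477, 0.056], [0.495, -0.424, 0.188], [0.639, -0.385, 0.189], [0.662, -0.385, 0.19]]
tray ((406.1191711425781, 369.191162109375), (196.2119903564453, 180.67311096191406), 89.37140655517578) 924
tray ((418.06072998046875, 364.83349609375), (160.6910858154297, 189.2757568359375), 0.06746384501457214) 555
```

```bash
python3 - <<'E'
from h import *
W=np.load("w1.npy")
m=((abs(W[...,2]-.082)<.004)&(W[...,0]>.44)&(W[...,1]>-.31)&(W[...,1]<-.05)).astype(np.uint8)
m=cv2.morphologyEx(m,cv2.MORPH_OPEN,np.ones((15,15)))
n,l,s,_=cv2.connectedComponentsWithStats(m);k=1+s[1:,4].argmax();p=W[l==k]
r=cv2.minAreaRect((p[:,:2]*1000).astype(np.float32));print("lid",r,len(p),p.mean(0));print(cv2.boxPoints(r).round())
for cam in("scene","side"):
    A=np.load(cam+"0.npy")
    capture(cam); s=silhouettes(cam,"tray")[0]; m=cv2.morphologyEx(s["region"].astype(np.uint8),cv2.MORPH_OPEN,np.ones((5,5)))>0
    p=A[m&(A[...,2]<.02)]; p=p[abs(p[:,0]-.4)<.12]
    r=cv2.minAreaRect((p[:,:2]*1000).astype(np.float32));print("tray",r,p.mean(0))
E
```

```text
lid ((551.878662109375, -188.7930908203125), (140.0294647216797, 191.1175994873047), 9.992362976074219) 8929 [ 0.55005754 -0.18880727  0.08179436]
[[ 466. -107.]
 [ 500. -295.]
 [ 637. -271.]
 [ 604.  -83.]]
tray ((406.46759033203125, 368.4898376464844), (159.28396606445312, 127.8333740234375), 85.91304016113281) [0.40561835 0.37140053 0.00640041]
tray ((394.0048522949219, 361.4073791503906), (174.8380584716797, 115.00782012939453), 84.94355010986328) [0.39544458 0.36772737 0.00485361]
```

```bash
cat >> h.py <<'E'
from scipy.spatial.transform import Rotation as Ro
YAW=np.radians(10); O=np.array([.5519,-.1888,0])
def C(x,y,z): return O+Ro.from_euler('z',YAW).apply([x,y,z])
def down(yaw):  # tool x = -(dir yaw), y = left of dir, z down
    c,s=np.cos(yaw),np.sin(yaw)
    return Ro.from_matrix(np.array([[-c,-s,0],[-s,c,0],[0,0,-1]]).T).as_quat()
Q=down(YAW)
E
python3 - <<'E'
from h import *
print(inverse_kinematics(C(-.1,0,.25),Q),inverse_kinematics(C(-.17,0,.015),Q))
move_gripper(0)
move_ptp(C(-.1,0,.25),Q)
servo_line(C(-.1,0,.125),rate=.2)
print(servo_line(C(-.1,0,.094),rate=.05,contact_N=6),current_position(),current_force())
for th in np.r_[0,.1,.2,np.linspace(.35,1.5,9)]:
    f=th+.1; r=.080-.010*th/1.5; d=np.array([-np.sin(f),np.cos(f)]); n=np.array([np.cos(f),np.sin(f)])
    p=np.array([-.108,.016])+r*d+.0015*n+[.010,0]
    servo_line(C(p[0],0,p[1]),rate=.08)
    print(round(th,2),p.round(3),current_force().round(1))
p=current_position(); servo_line(p+[0,0,.2],rate=.2)
print(current_clock())
move_ptp(C(-.16,0,.30),Q); move_gripper(.088)
c=capture("wrist");W=cloud(c);np.save("w2.npy",W);cv2.imwrite("pics/w2.png",c["image"])
print(current_clock(),current_force())
E
```

```text
[-5.65520213e-01  1.85186554e-01  1.68687260e+00 -4.44089210e-16
  1.26953350e+00 -2.31084946e+00] [-6.72897478e-01  4.63132509e-01  2.05100722e+00 -4.44089210e-16
  6.27452927e-01 -2.41822673e+00]
False [ 0.45343963 -0.206179    0.09390732] [ 0.39668838 -0.1133034   0.66098763]
0.0 [-0.104  0.096] [ 0.   0.  -0.6]
0.1 [-0.112  0.094] [-0.1  0.3  0. ]
0.2 [-0.12   0.092] [-0.3 -0.1 -0.2]
0.35 [-0.13   0.087] [ 0.4 -0.4 -0.1]
0.49 [-0.14  0.08] [-0.1 -0.1  0.7]
0.64 [-0.148  0.073] [ 0.4  0.8 -0.4]
0.78 [-0.155  0.065] [-0.1 -0.7  0. ]
0.92 [-0.16   0.056] [-0.4 -0.3  0.1]
1.07 [-0.164  0.046] [-0.1 -0.2  0.2]
1.21 [-0.167  0.036] [-0.4 -0.5 -0.1]
1.36 [-0.168  0.026] [-0.9  0.3 -0.3]
1.5 [-0.168  0.015] [-0.5 -0.7  3.1]
12.9167
14.775 [ 0.11609382 -0.53202192 -0.50117648]
```

View pics/w2.png

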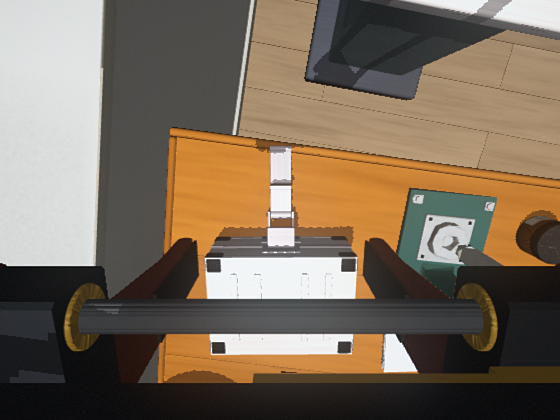

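The lever now lies flat in front of the case, with its pivot at about (281,215) and its lip at (281,150). The lid tab is at (281,238). I'll check the heights and the tab, then pinch it and lift.

```bash
python3 - <<'E'
from h import *
W=np.load("w2.npy"); L=Ro.from_euler('z',-YAW).apply((W-O).reshape(-1,3)).reshape(W.shape)
for v in(150,165,185,200,215,230,238,245): print(v,L[v,281].round(3))
m=(L[...,2]>.045)&(L[...,2]<.06)&(L[...,0]>-.105)&(L[...,0]<-.075)&(abs(L[...,1])<.05)
print(m.sum(),np.percentile(L[m],[2,50,98],axis=0).round(3))
# tray/small checks: reachability of the lid arc
for th in(0,.4,.8,1.2,1.6):
    a=th+np.arctan2(.005,.158); x=.07-.158*np.cos(a); z=.044+.158*np.sin(a)
    print(th,round(x,3),round(z,3),inverse_kinematics(C(x,0,z-.01),Q) is not None)
E
```

```text
150 [-0.197 -0.     0.009]
165 [-0.177 -0.     0.013]
185 [-0.154 -0.     0.04 ]
200 [-0.129 -0.     0.017]
215 [-0.109 -0.     0.023]
230 [-0.097 -0.     0.053]
238 [-0.086 -0.     0.054]
245 [-0.076 -0.     0.055]
517 [[-0.1   -0.017  0.051]
 [-0.089 -0.     0.053]
 [-0.076  0.017  0.055]]
0 -0.088 0.049 True
0.4 -0.074 0.11 True
0.8 -0.036 0.161 True
1.2 0.017 0.193 True
1.6 0.08 0.202 True
```

```bash
python3 - <<'E'
from h import *
def tab(th):
    a=th+np.arctan2(.0055,.158); return C(.07-.158*np.cos(a),0,.044+.158*np.sin(a)-.011)
servo_line(tab(0)+[0,0,.1],rate=.25)
print(servo_line(tab(0),rate=.08,contact_N=8),current_position().round(4),tab(0).round(4))
move_gripper(.02); print(current_finger_gap(),current_grip_force(),current_force().round(1))
for th in np.linspace(.17,1.7,10):
    servo_line(tab(th),rate=.14); f=current_force()
    print(round(th,2),f.round(1),round(current_finger_gap(),4))
    if np.linalg.norm(f)>60: break
print(current_clock())
E
```

```text
False [ 0.4657 -0.2043  0.0389] [ 0.4653 -0.2041  0.0385]
0.03583709968460792 29.997441172599792 [0.6 1.2 0.8]
0.17 [ 1.   1.4 -2. ] 0.0358
0.34 [ 0.4  1.6 -2.7] 0.0363
0.51 [ 0.7  2.  -2.2] 0.0352
0.68 [ 0.4  2.6 -1.5] 0.0353
0.85 [-0.6  3.8 -1.7] 0.0356
1.02 [-1.1  5.2 -0.5] 0.0356
1.19 [-1.6  4.8  0.3] 0.0358
1.36 [-1.8  5.6  2.8] 0.0358
1.53 [-1.8  7.   4.9] 0.0355
1.7 [-1.   6.4  6.4] 0.0356
21.3
```

```bash
python3 - <<'E'
from h import *
move_gripper(.088)
p=current_position(); servo_line(p+[0,0,.08],rate=.25)
servo_line(C(0.03,0,.40),rate=.3)
c=capture("wrist");W=cloud(c);np.save("w3.npy",W);cv2.imwrite("pics/w3.png",c["image"])
L=Ro.from_euler('z',-YAW).apply((W-O).reshape(-1,3)).reshape(W.shape)
for n in("tall_jar","small_jar","case_lid"):
    for s in silhouettes("wrist",n)[:2]:
        p=L[s["region"]]; p=p[~np.isnan(p[:,0])]
        print(n,round(s["conf"],2),np.round(s["xy"]),np.percentile(p,[2,50,98],axis=0).round(3).tolist())
for sgn in(1,-1):
  for lo,hi in((.035,.052),(.06,.08)):
    m=(L[...,2]>lo)&(L[...,2]<hi)&(abs(L[...,0])<.062)&(L[...,1]*sgn>.008)&(L[...,1]*sgn<.087)
    if m.sum()>30: print(sgn,lo,m.sum(),cv2.minEnclosingCircle((L[m][:,:2]*1000).astype(np.float32)),np.median(L[m],0).round(3))
m=(L[...,2]>.1)&(L[...,2]<.25)&(L[...,0]>.03)&(L[...,0]<.16)&(abs(L[...,1])<.1)
print("lid",m.sum(),np.percentile(L[m],[2,50,98],axis=0).round(3).tolist())
print(current_clock())
E
```

```text
small_jar 0.72 [279. 193.] [[-0.171, -0.091, 0.005], [0.065, 0.001, 0.044], [0.127, 0.091, 0.193]]
small_jar 0.6 [308. 147.] [[-0.028, 0.024, 0.043], [-0.007, 0.046, 0.045], [0.015, 0.067, 0.047]]
case_lid 0.87 [279. 232.] [[0.073, -0.09, 0.044], [0.105, -0.001, 0.112], [0.129, 0.091, 0.208]]
1 0.035 770 ((-6.380259990692139, 45.75634002685547), 24.129371643066406) [-0.007  0.046  0.045]
-1 0.06 1436 ((-12.300926208496094, -46.16120910644531), 31.18556022644043) [-0.013 -0.046  0.071]
lid 5557 [[0.089, -0.091, 0.102], [0.112, -0.004, 0.178], [0.159, 0.092, 0.21]]
23.5417
```

View pics/w3.png

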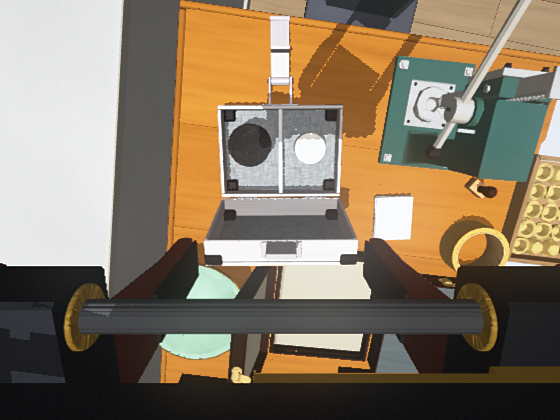

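The lid stands open. The tall jar is on the right side of the case (black cap at (250,143)) and the small jar is at (309,148). The measured diameters are 62 mm and 48 mm, matching the given sizes. Next I'll grasp the tall jar, lift it and carry it over.

```bash
python3 - <<'E'
from h import *
import sys
j=C(-.0125,-.046,0)
servo_line(j+[0,0,.17],Q,rate=.25)
hit=servo_line(j+[0,0,.0485],rate=.1,contact_N=8); print("hit",hit,current_position().round(4),current_force().round(1))
if hit: sys.exit()
move_gripper(.05); print(current_finger_gap(),current_grip_force(),current_force().round(1))
if current_finger_gap()<.058: sys.exit()
servo_line(j+[0,0,.13],rate=.1); print(current_finger_gap(),current_grip_force())
servo_line(j+[0,0,.395],rate=.22)
servo_line([.50,.37,.395],rate=.22)
sleep(.2)
c=capture("wrist");W=cloud(c);np.save("w4.npy",W);cv2.imwrite("pics/w4.png",c["image"])
print(current_finger_gap(),current_grip_force(),current_position())
for s in silhouettes("wrist","tray")[:1]:
    m=cv2.morphologyEx(s["region"].astype(np.uint8),cv2.MORPH_OPEN,np.ones((5,5)))>0
    p=W[m&(W[...,2]<.02)&(W[...,2]>-.01)]
    print("tray",s["conf"],s["xy"],cv2.minAreaRect((p[:,:2]*1000).astype(np.float32)),p.mean(0))
print(current_clock())
E
```

```text
hit False [ 0.5481 -0.2366  0.0492] [0.7 0.8 0. ]
0.06162092617092672 30.00053107738495 [0.1 0.8 2.4]
0.06225970273114414 29.999684393405914
0.062110811311104325 29.999569058418274 [0.50009306 0.36975907 0.39506352]
tray 0.71 [293.7, 105.4] ((396.7300109863281, 369.87176513671875), (148.24195861816406, 113.27191162109375), 86.42171478271484) [0.39584491 0.36920604 0.00487378]
32.0667
```

View pics/w4.png

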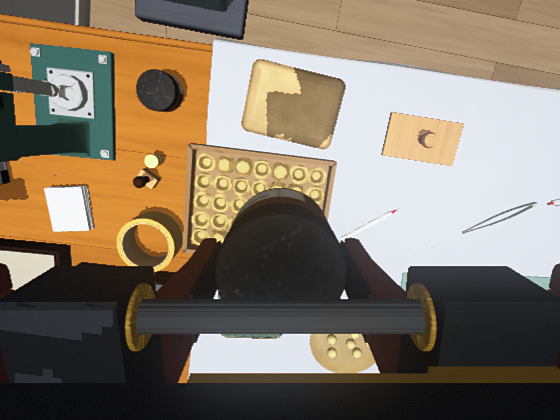

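The tray is in clear view at about (294,105) and measures 148 x 113 mm, as it should. The jar is held upright.

```bash
python3 - <<'E'
from h import *
t=np.array([.3967,.3699,0])
servo_line(t+[0,0,.395],rate=.2)
servo_line(t+[0,0,.10],rate=.18)
servo_line(t+[0,0,.055],rate=.08); sleep(.3)
print(servo_line(t+[0,0,.0455],rate=.02,contact_N=4),current_position().round(4),current_force().round(1))
move_gripper(.088); sleep(.3)
servo_line(current_position()+[0,0,.12],rate=.12)
servo_line([.50,.37,.32],rate=.25)
c=capture("wrist");W=cloud(c);cv2.imwrite("pics/w5.png",c["image"])
m=(W[...,2]>.06)&(W[...,2]<.08)&(np.hypot(W[...,0]-.397,W[...,1]-.37)<.06)
print("jar",cv2.minEnclosingCircle((W[m][:,:2]*1000).astype(np.float32)),W[m][:,2].mean(), W[m][:,2].std())
s=silhouettes("wrist","tray")[0]
p=W[s["region"]&(W[...,2]<.02)&(W[...,2]>-.01)]
print("tray",cv2.minAreaRect((p[:,:2]*1000).astype(np.float32)))
print(current_clock())
E
```

```text
True [0.3967 0.3699 0.0469] [0.  0.5 3.9]
jar ((397.11529541015625, 369.11676025390625), 31.19066619873047) 0.06969788500789308 0.0009307988655667004
tray ((398.0768737792969, 371.0591125488281), (151.49758911132812, 112.63880157470703), 86.56591033935547)
39.0
```

View pics/w5.png

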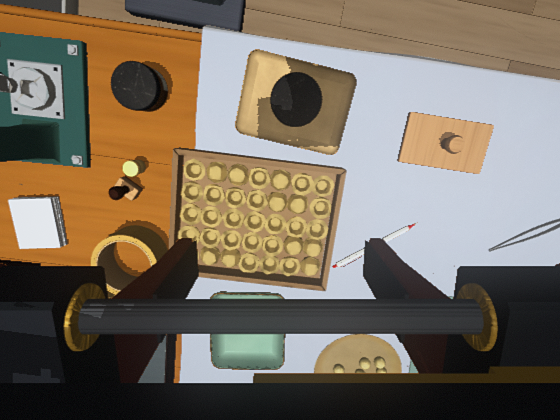

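The jar stands upright at (296,99), within 2 mm of the tray's centre, and the gripper is clear of everything. I'm handing the job in.

```bash
python3 -c "
from h import *
print(close_job())"
```

```text
the job is handed in; nothing more can be done
None
```

The job is handed in (no verdict was returned): the latch is down, the lid is open, the tall jar stands upright within about 2 mm of the brass tray's centre, and the small jar was left in the case.

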